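# Shut the pottery tool drawer and present the opened combination lock

## Task

Lock-up time in the pottery: push the chest's open drawer fully home until it seats, then turn the dial of the combination lock lying in its wooden cradle clockwise until its white pointer clicks in at the index mark on the shackle side, and pull the shackle fully out, open. Then lift the opened lock out of the cradle and finish while still holding it, level, in the air directly above the eyes on top of the chest with its underside about 8 cm higher than the eye's opening; do not put it down or let go. Leave the clay cups and the bowl where they stand.

Things in the scene. Friction and masses are not known exactly. Their poses are not given: they have to be found in the camera images.
- chest: Grey steel tool chest, 200 deep (x) x 240 wide (y) x 120 mm high, fixed to the table. Origin at the centre of its underside; its own -x is the front, facing roughly to the robot. One drawer fills the front.
- chest_drawer0 (a joint): How far the chest's drawer is open (m): 0 = fully home, starts 0.06 to 0.11. It slides along the chest's own x, opening to -x; home is +x. It runs with about 1 N of drag; a sprung ball catch resists with about 7 N from 14 to 6 mm before home, then draws it in to a hard stop at 0.
- chest_drawer0_handle (a point): Middle of the drawer's horizontal steel bar handle: bar 120 mm long along the chest's y, about 10 mm thick, 82 mm above the table, 35 mm in front of the drawer's front. Moves with the drawer.
- eye (a point): Middle of the opening of the upright steel wire eye fixed on the chest's top just behind its front edge, midway across; 140 mm above the table. The eye is 27 wide and tops out at 155 mm above the table; a like eye on the drawer's front stands right before it when the drawer is home.
- cradle: Wooden cradle fixed to the table, holding the lock: foot 88 x 84 x 6 mm, pad 60 x 40 mm with top 16 mm above the table, four L-shaped corner stops up to 34 mm above the table (1.5 mm play) reaching 41.5 mm in x and 39.5 mm in y from the centre; the middle 58 mm of each long side is open. Origin: centre of its underside; axes as the lock's at the start.
- lock: Steel combination padlock, loose, about 0.36 to 0.6 kg in all, lying on its back in the cradle, dial up. Case 66 (x) x 62 (y) x 28 mm (z); origin at the centre of the case's underside; +x points to the shackle, z out of the dial face. To carry it, grip the case across its 62 mm width (y), at its middle.
- dial (a joint): Dial angle (rad), growing clockwise seen from above: 0 = pointer at the index mark, lock free to open (within 0.1). Starts -1.8 to -0.8: turn it clockwise by that much. Range -2.2 to 0.7. Small clicks every 0.4 rad (up to 0.15 N m), one deeper notch at 0 that centres the dial when let go. It cannot turn while the shackle is out.
- dial_grip (a point): On the dial's axis, 48 mm above the case's underside, mid grip bar. Black disc 48 mm across, 8 mm high on the case's face; on it a bar 12 mm thick, 38 mm long, to 22 mm above the disc (58 mm above the case's underside). The point's +x runs along the bar to its pointed, white-lined end, z up; grip across the bar to turn.
- shackle (a joint): How far the shackle is pulled out of the case (m): 0 = shut, 0.025 = fully open (hard stop). It slides along the lock's +x with about 3 N of drag, stays where it is left, and is barred after 1.5 mm unless the dial is at 0.
- shackle_bow (a point): Middle of the shackle's cross bar: an 8 mm steel bar along the lock's y, straight for 22 mm; lies 79 mm from the lock's origin along +x when shut, 14 mm above the case's underside. Inside the U: 32 mm wide, 42 mm from case to bar. Axes as the lock's.
- cup_a: Unfired clay cup, 72 mm across, 85 mm high, upright; origin at the centre of its underside. Leave alone.
- cup_b: Another like clay cup. Leave alone.
- scrap_bowl: Terracotta bowl, 130 mm across, 50 mm high; origin at the centre of its underside. Leave alone.

How it is judged:
By the outcome, as a careful person would: the job done as asked, in the order asked, and still so for the second after the job is handed in, while the arm keeps its last pose, push and grip.
It also fails if it takes over 72 s, if anything falls off the work surface, if the arm or the gripper's body presses on something with over 40 N, if the wrist force passes 120 N, or if a joint passes its speed limit or range.

## Robot

A 7-joint arm with a two-finger parallel gripper is mounted at the origin on the work surface. World frame = base frame: x ahead of the robot, y to its left, z up, the work surface at z = 0. Lengths are in mm, angles in rad, forces in N, time in s.
With the tool pointing down it reaches from about 350 to 900 mm from the base axis. Payload 19.9 kg.
Tool frame: the origin (TCP) lies on the centre line of the jaws, within the pads' length; the fingertips stand 19 mm ahead of it and the grasp point (between the pads) is the TCP (ctrl.tip_reach is the z of the fingertips in the tool frame, in mm); z points along the fingers, y is the line along which they close (so a half turn about z gives the same grasp; the last joint's range is limited). The gripper opens to 94 mm and grips with 3 to 60 N. Pads are 16 mm wide; open, the fingers measure 119 mm over their backs; the gripper's body (75 mm by 177 mm) begins 78 mm behind the grasp point.
Start: joints at [1.06, 0.417, -0.01, 1.614, 0.005, 1.111, -0.053], TCP at [282.934, -557.269, 224.425] pointing down, gripper open.
Joint ranges: [-2.81, 2.81], [-0.39, 2.02], [-1.27, 1.25], [0.06, 2.57], [-1.19, 4.33], [0.19, 2], [-2.82, 2.82]. Speed limits (rad/s): [1.89, 1.89, 2.39, 2.39, 3.01, 3.01, 3.01].

## Interface

Orientations are given as a rotation vector (axis times angle).
In Python, from workcell import ctrl gives the robot as it stands.
- The arm moves only by the tool arm_command, never from a script. Its argument "series" is a list of rows, each an object of numbers: "x", "y", "z": the shift along the tool's x, y, z in units of 25 mm (1.0 is 25 mm); "rx", "ry", "rz": the turn, a rotation vector about the tool's x, y, z in degrees; "fingers": the finger opening in mm, from 0 to 94. In form: [{"x": .., "y": .., "z": .., "rx": .., "ry": .., "rz": .., "fingers": ..}, ...]. A call has exactly 8 rows; each row shifts and turns the commanded pose from where the row before left it, along the tool's axes as they then stand; what a row does not reach is not made up. A row lasts 1/10 s, in which the tool goes at most 50 mm and 8.59 degrees, less where a joint would pass 70% of its speed; a pose out of reach is approached as far as the arm can. A call is refused whole if a number of a shift passes 1 or a number of a turn 8.59, either way. A call with a gripper value outside its range is refused whole. The fingers move at their own pace and stop on an object; the grip force is fixed at half the most. Time passes only in rows, so rows that do not move let the fingers close, or fill a call up. It gives the time, the measured TCP pose, the force, the opening and the grip force at its end, in the units of the state.
- ctrl.get_obs(): the state, without advancing time (a new reading comes with each control period).
- ctrl.read_camera(name): name is "side" or "top" or "wrist"; returns the picture (384x512x3 uint8, blue, green, red); there is no depth.
- ctrl.camera_info(name): a dict with "mtx" (3x3 intrinsics, pixels), "R" (3x3) and "t" (3): a world point X has camera coordinates R X + t; the wrist camera has in their place "T_tool_cam" (4x4, takes a point from camera to tool coordinates, whose origin is the TCP and whose axes are the flange's). Camera axes: x right, y down, z forward; pixel columns grow to the right and rows downward; lengths in mm; the calibration is good to about 2 mm. A picture is of the moment at which its call begins: read the wrist's pose just before it. camera_info takes no time and is no camera call.
- ctrl.finish_job(): hands the job in; it is judged then, once.
The state is a dict: "time": time; "qpos": joint angles; "joint_vel": joint speeds; "joint_torque": joint torques, N m; "tcp_pos": TCP position; "tool_rot": TCP orientation; "force": force on the tool from outside, world axes, zero at the start; "moment": the same for the moment, N m; "width": opening from 0.0 (shut) to 1.0 (fully open); "finger_force": force on a finger pad.
Only numpy, scipy, OpenCV 4.12 (cv2) and the standard library are available. Lean on these libraries where they do the work, as an engineer would, in place of code of your own. Each camera call takes 0.05 s, during which the arm holds its last target. There are 200 camera calls.

## Working session

There is one attempt and no reset: what is moved stays moved. The work goes in short steps, Python scripts to look and compute and a tool call to move; the robot and the scene stay as the last step left them, time stands still between calls to the robot, and variables do not carry over. Pictures are saved under pics/ and viewed, at most 11 in all, crops included, and the job is handed in when it is done.

Besides the shell and the picture viewer there is one more tool, called after "Call:" in YAML: its name, and indented under it one key for each argument. arm_command: Moves the arm, as the interface text tells. Its arguments: {"type":"object","properties":{"series":{"type":"array","items":{"type":"object","properties":{"x":{"type":"number"},"y":{"type":"number"},"z":{"type":"number"},"rx":{"type":"number"},"ry":{"type":"number"},"rz":{"type":"number"},"fingers":{"type":"number"}}}}},"required":["series"]}

```bash
mkdir -p pics; ls; python3 - <<'E'
from workcell import ctrl
import cv2,numpy as np
o=ctrl.get_obs();print(o['time'],o['tcp_pos'],o['tool_rot'],o['width'],ctrl.tip_reach)
for n in ['top','side']:
    cv2.imwrite(f'pics/{n}0.png',ctrl.read_camera(n)); i=ctrl.camera_info(n);print(n,i)
print(ctrl.camera_info('wrist'))
E
```

```text
pics
0.0 [ 282.76214731 -556.9874134   223.83039732] [-3.05419298e+00 -7.30900772e-01  5.52645445e-04] 0.9965559632021035 19.0
top {'mtx': array([[363.48398411,   0.        , 249.04886417],
       [  0.        , 363.48398411, 191.78470859],
       [  0.        ,   0.        ,   1.        ]]), 'R': array([[ 0.00644019, -0.99996021, -0.00617216],
       [-0.9806018 , -0.00510607, -0.19594395],
       [ 0.19590464,  0.00731435, -0.98059567]]), 't': array([ 99.81234477, 574.2607771 , 928.47854357])}
side {'mtx': array([[446.89632997,   0.        , 253.88031431],
       [  0.        , 446.89632997, 194.99602185],
       [  0.        ,   0.        ,   1.        ]]), 'R': array([[-0.88937474, -0.45667419,  0.02147691],
       [-0.26925349,  0.48524945, -0.83188673],
       [ 0.36947954, -0.74564177, -0.55452973]]), 't': array([ 540.47280902,  216.64523897, 1075.51215933])}
{'mtx': array([[304.28065699,   0.        , 258.12200791],
       [  0.        , 304.28065699, 193.6412817 ],
       [  0.        ,   0.        ,   1.        ]]), 'T_tool_cam': array([[ 5.73244212e-04, -9.62077230e-01, -2.72776601e-01,
         7.86220893e+01],
       [ 9.99998711e-01,  1.42365410e-04,  1.59939288e-03,
         5.71287864e-01],
       [-1.49990552e-03, -2.72777166e-01,  9.62076072e-01,
        -1.59995379e+02],
       [ 0.00000000e+00,  0.00000000e+00,  0.00000000e+00,
         1.00000000e+00]])}
```

```bash
python3 - <<'E'
import cv2
for n in ['top','side']:
    cv2.imwrite(f'pics/{n}0b.png',cv2.resize(cv2.imread(f'pics/{n}0.png'),(800,600),interpolation=cv2.INTER_CUBIC))
E
```

```text
(no output)
```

View pics/top0b.png

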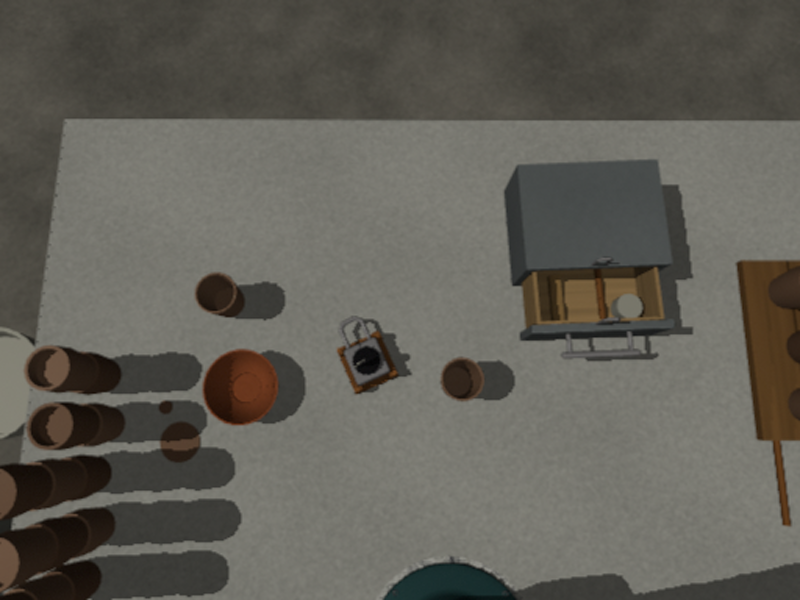

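View pics/side0b.png

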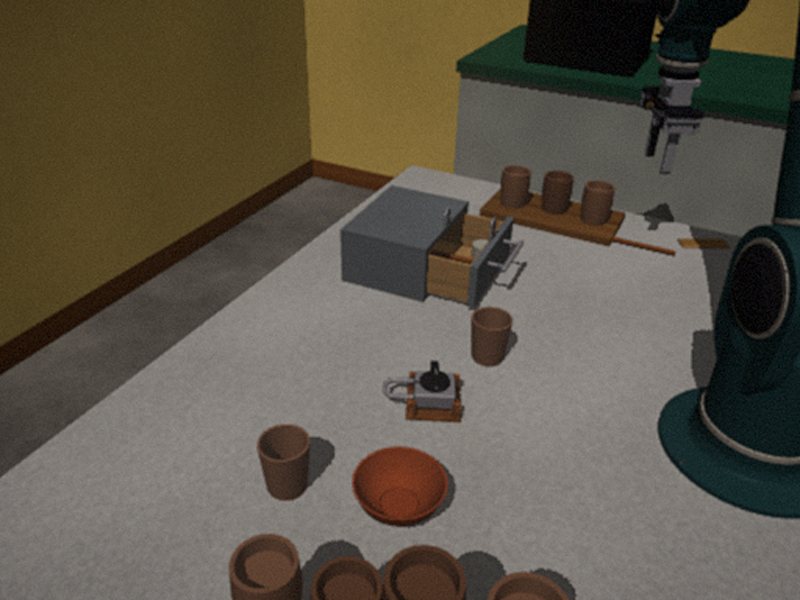

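The top view shows the chest at top right: its top corners are about (519,166), (657,161), (670,266), (526,271), and the handle runs (565,355)–(648,350). The lock is at about (367,360), with its shackle pointing up-left. Cups stand at (462,380) and (218,295), the bowl at (241,387). The side view confirms the drawer is open and the lock is dial up.

```bash
cat > h.py <<'E'
import numpy as np, cv2
from workcell import ctrl
from scipy.spatial.transform import Rotation as Ro
def ray(u,v,z,name,o=None):
    i=ctrl.camera_info(name); d=np.linalg.inv(i['mtx'])@[u,v,1]
    if name=='wrist':
        T=i['T_tool_cam']; R=Ro.from_rotvec(o['tool_rot']).as_matrix()
        c=R@T[:3,3]+np.array(o['tcp_pos']); d=R@T[:3,:3]@d
    else:
        c=-i['R'].T@i['t']; d=i['R'].T@d
    return c+d*(z-c[2])/d[2]
def big(u,v,z,name='top'): return ray((u+.5)*.64-.5,(v+.5)*.64-.5,z,name)
def proj(X,name,o=None):
    i=ctrl.camera_info(name)
    if name=='wrist':
        T=i['T_tool_cam']; R=Ro.from_rotvec(o['tool_rot']).as_matrix()
        p=T[:3,:3].T@(R.T@(np.array(X)-o['tcp_pos'])-T[:3,3])
    else: p=i['R']@np.array(X)+i['t']
    q=i['mtx']@p; return q[:2]/q[2]
E
python3 - <<'E'
from h import *
np.set_printoptions(precision=1,suppress=True)
for n,u,v,z in [('c_bl',519,166,120),('c_br',657,161,120),('c_fr',670,266,120),('c_fl',526,271,120),('handL',563,355,82),('handR',648,351,82),('drawer front R',672,322,120),('drawer front L',523,333,120),('dial',367,360,60),('cup',462,364,85),('cup2',216,283,85),('bowl',241,387,50),('eye top',604,260,155)]:
    print(n,big(u,v,z))
for k in [np.array([1.06,.417])]: pass
o=ctrl.get_obs();print(Ro.from_rotvec(o['tool_rot']).as_matrix())
im=cv2.imread('pics/top0.png')
cv2.imwrite('pics/topc.png',np.hstack([cv2.resize(im[95:235,315:445],(400,430),interpolation=cv2.INTER_CUBIC),cv2.resize(im[190:260,205:270],(400,430),interpolation=cv2.INTER_CUBIC)]))
E
```

```text
c_bl [ 794.5 -116.1  120. ]
c_br [ 804.4 -350.8  120. ]
c_fr [ 620.2 -356.2  120. ]
c_fl [ 610.6 -120.5  120. ]
handL [ 477.3 -185.    82. ]
handR [ 484.7 -325.9   82. ]
drawer front R [ 527.4 -351.1  120. ]
drawer front L [ 508.2 -111.6  120. ]
dial [469.1 140.5  60. ]
cup [461.1 -17.3  85. ]
cup2 [595.9 397.7  85. ]
bowl [423.  354.4  50. ]
eye top [ 620.2 -235.8  155. ]
[[ 0.9  0.5 -0. ]
 [ 0.5 -0.9  0. ]
 [-0.  -0.  -1. ]]
```

View pics/topc.png

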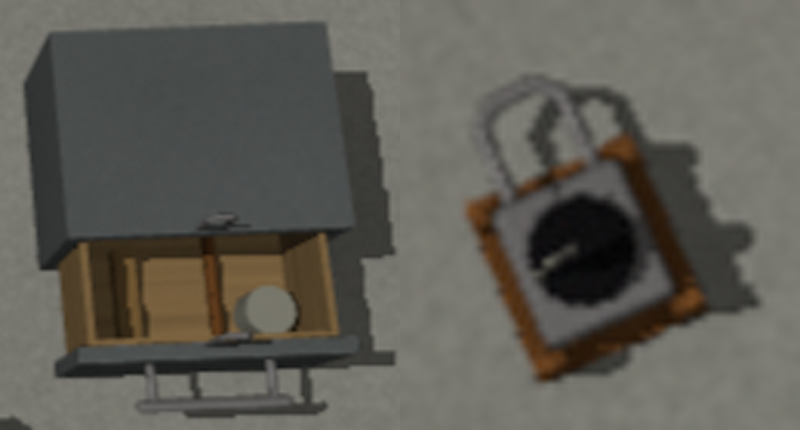

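The enlarged crops show the handle middle at about (384,226.6) full-image pixels. The dial's white pointer is towards lower left, crop (530,275) from centre (582,250), and the lock's axis is at about 23° heading. The dial is therefore at about -1.8 rad.

```bash
cat >> h.py <<'E'
np.set_printoptions(precision=3,suppress=True)
def plan(x,y,z,h=None):
    "total units (tool axes, at heading after the turn) and turn in deg to reach pose"
    o=ctrl.get_obs(); R=Ro.from_rotvec(o['tool_rot']).as_matrix(); p=np.array(o['tcp_pos'])
    hc=np.degrees(np.arctan2(R[1,0],R[0,0])); h=hc if h is None else h
    a=np.radians(h); d=(np.array([x,y,z])-p)/25
    print('t %.2f pos'%o['time'],p,'head %.2f'%hc,'tilt',R[2,:2],'w %.1f'%(o['width']*94),'q',o['qpos'])
    print('units x %.3f y %.3f z %.3f'%(d[0]*np.cos(a)+d[1]*np.sin(a), d[0]*np.sin(a)-d[1]*np.cos(a), -d[2]),'rz %.2f'%((hc-h+180)%360-180))
E
python3 - <<'E'
from h import *
c=lambda a,b,z:ray(315+a/3.077-.5,95+b/3.077-.5,z,'top')
l=lambda a,b,z:ray(205+a/6.154-.5,190+b/6.143-.5,z,'top')
print('handle',c(212,405,82),'ends',c(140,408,82),c(287,404,82),'eye',c(220,213,155))
print('chest',c(50,33,120),c(326,22,120),c(353,228,120),c(73,240,120))
print('lock',l(582,250,52),'case',[l(*p,44) for p in [(495,210),(610,155),(672,295),(548,348)]],'bow',l(530,80,30))
plan(440,-254,84,2.6)
E
```

```text
handle [ 479.929 -245.161   82.   ] ends [ 477.053 -184.609   82.   ] [ 481.135 -308.112   82.   ] eye [ 626.533 -235.271  155.   ]
chest [ 796.845 -112.949  120.   ] [ 807.882 -351.488  120.   ] [ 624.034 -358.127  120.   ] [ 612.611 -125.127  120.   ]
lock [470.909 -30.905  52.   ] case [array([488.984,   5.82 ,  44.   ]), array([513.609, -45.135,  44.   ]), array([452.288, -70.68 ,  44.   ]), array([429.075, -16.358,  44.   ])] bow [549.363 -11.966  30.   ]
t 0.10 pos [ 282.788 -557.008  223.899] head 26.92 tilt [-0.    -0.001] w 93.9 q [ 1.06   0.418 -0.01   1.614  0.005  1.111 -0.053]
units x 6.832 y -11.823 z 5.596 rz 24.32
```

Call:
arm_command:
  series:
    - {"rz": 8.1, "fingers": 0}
    - {"rz": 8.1, "fingers": 0}
    - {"rz": 8.1, "fingers": 0}
    - {"y": -1, "fingers": 0}
    - {"y": -1, "fingers": 0}
    - {"y": -1, "fingers": 0}
    - {"y": -1, "fingers": 0}
    - {"y": -1, "fingers": 0}

```text
schema error: expected keys x, y, z, rx, ry, rz, fingers
```

Call:
arm_command:
  series:
    - {"x": 0, "y": 0, "z": 0, "rx": 0, "ry": 0, "rz": 8.1, "fingers": 0}
    - {"x": 0, "y": 0, "z": 0, "rx": 0, "ry": 0, "rz": 8.1, "fingers": 0}
    - {"x": 0, "y": 0, "z": 0, "rx": 0, "ry": 0, "rz": 8.1, "fingers": 0}
    - {"x": 0, "y": -1, "z": 0, "rx": 0, "ry": 0, "rz": 0, "fingers": 0}
    - {"x": 0.8, "y": -1, "z": 0, "rx": 0, "ry": 0, "rz": 0, "fingers": 0}
    - {"x": 0.8, "y": -1, "z": 0, "rx": 0, "ry": 0, "rz": 0, "fingers": 0}
    - {"x": 0.8, "y": -1, "z": 0, "rx": 0, "ry": 0, "rz": 0, "fingers": 0}
    - {"x": 0.8, "y": -1, "z": 0, "rx": 0, "ry": 0, "rz": 0, "fingers": 0}

```text
time: 0.9
tcp_pos: [357.6, -427.5, 224.2]
tool_rot: [-3.14, -0.072, 0.001]
force: [1.0, 0.1, 0.8]
width: 0.355
finger_force: 0.0
```

```bash
python3 - <<'E'
from h import *
l=lambda a,b,z:ray(205+(a-400)/6.154-.5,190+b/6.143-.5,z,'top')
print('lock',l(582,250,52),'case',[l(*p,44) for p in [(495,210),(610,155),(672,295),(548,348)]],'bow',l(530,80,30),'pointer',l(530,275,74))
plan(440,-247,84,2.6)
E
```

```text
lock [469.89  142.509  52.   ] case [array([487.973, 181.36 ,  44.   ]), array([512.621, 131.146,  44.   ]), array([451.244, 103.389,  44.   ]), array([428.011, 157.027,  44.   ])] bow [548.391 168.107  30.   ] pointer [457.155 163.313  74.   ]
t 0.90 pos [ 357.622 -427.514  224.231] head 2.61 tilt [-0. -0.] w 33.4 q [ 0.81   0.297  0.011  1.785 -0.004  1.06  -0.703]
units x 3.619 y -7.064 z 5.609 rz 0.01
```

Call:
arm_command:
  series:
    - {"x": 0.45, "y": -1, "z": 0.5, "rx": 0, "ry": 0, "rz": 0, "fingers": 0}
    - {"x": 0.45, "y": -1, "z": 0.5, "rx": 0, "ry": 0, "rz": 0, "fingers": 0}
    - {"x": 0.45, "y": -1, "z": 0.5, "rx": 0, "ry": 0, "rz": 0, "fingers": 0}
    - {"x": 0.45, "y": -1, "z": 0.7, "rx": 0, "ry": 0, "rz": 0, "fingers": 0}
    - {"x": 0.45, "y": -1, "z": 0.8, "rx": 0, "ry": 0, "rz": 0, "fingers": 0}
    - {"x": 0.45, "y": -1, "z": 0.8, "rx": 0, "ry": 0, "rz": 0, "fingers": 0}
    - {"x": 0.45, "y": -1, "z": 0.9, "rx": 0, "ry": 0, "rz": 0, "fingers": 0}
    - {"x": 0.45, "y": -0.06, "z": 0.9, "rx": 0, "ry": 0, "rz": 0, "fingers": 0}

```text
time: 1.7
tcp_pos: [439.4, -245.3, 83.6]
tool_rot: [-3.14, -0.077, 0.0]
force: [0.1, -1.3, 0.1]
width: 0.004
finger_force: 0.0
```

```bash
python3 - <<'E'
from h import *
plan(440,-247,84,2.6)
w=ctrl.read_camera('wrist');s=ctrl.read_camera('side')
cv2.imwrite('pics/h1.png',np.hstack([cv2.resize(w,(400,300)),cv2.resize(s[90:240,200:400],(400,300),interpolation=cv2.INTER_CUBIC)]))
E
```

```text
t 1.70 pos [ 439.442 -245.28    83.618] head 2.79 tilt [-0.    -0.001] w 0.4 q [ 0.521  0.397 -0.086  2.025  0.049  0.721 -1.118]
units x 0.019 y 0.070 z -0.015 rz 0.19
```

View pics/h1.png

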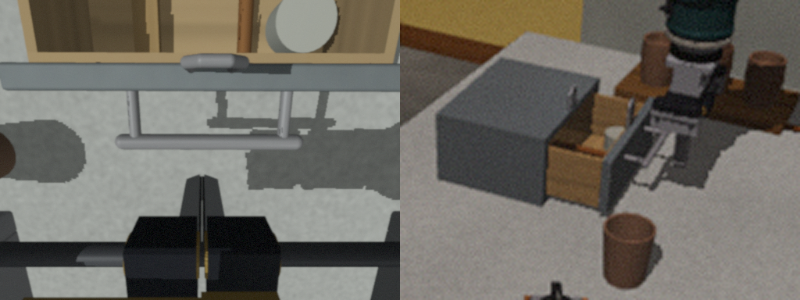

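The wrist view shows the handle bar square to the tool, with its middle at (209,142) and the closed fingers just in front at (203,180). I can push straight ahead.

Call:
arm_command:
  series:
    - {"x": 0.45, "y": 0, "z": 0, "rx": 0, "ry": 0, "rz": 0, "fingers": 0}
    - {"x": 0.45, "y": 0, "z": 0, "rx": 0, "ry": 0, "rz": 0, "fingers": 0}
    - {"x": 0.45, "y": 0, "z": 0, "rx": 0, "ry": 0, "rz": 0, "fingers": 0}
    - {"x": 0.45, "y": 0, "z": 0, "rx": 0, "ry": 0, "rz": 0, "fingers": 0}
    - {"x": 0.45, "y": 0, "z": 0, "rx": 0, "ry": 0, "rz": 0, "fingers": 0}
    - {"x": 0.45, "y": 0, "z": 0, "rx": 0, "ry": 0, "rz": 0, "fingers": 0}
    - {"x": 0.45, "y": 0, "z": 0, "rx": 0, "ry": 0, "rz": 0, "fingers": 0}
    - {"x": 0.45, "y": 0, "z": 0, "rx": 0, "ry": 0, "rz": 0, "fingers": 0}

```text
time: 2.6
tcp_pos: [529.8, -244.2, 84.4]
tool_rot: [-3.141, -0.072, 0.0]
force: [-2.1, -0.4, 1.6]
width: 0.004
finger_force: 0.7
```

```bash
python3 - <<'E'
from h import *
plan(550,-242,84,2.8)
i=lambda a,b,z,o:ray((a+.5)*1.28-.5,(b+.5)*1.28-.5,z,'wrist',o)
o={'tcp_pos':[439.44,-245.28,83.6],'tool_rot':[-3.14,-0.077,0]}
print('bar',i(119,141,82,o),i(298,142,82,o),'drawer front',i(100,88,120,o),i(300,89,120,o), 'drawer eye',i(214,62,150,o))
E
```

```text
t 2.60 pos [ 529.794 -244.161   84.4  ] head 2.61 tilt [-0. -0.] w 0.4 q [ 0.446  0.514 -0.085  1.828  0.058  0.803 -1.194]
units x 0.811 y -0.047 z 0.016 rz -0.19
bar [ 477.21  -186.906   82.   ] [ 482.678 -311.814   82.   ] drawer front [ 513.848 -191.661  120.   ] [ 518.348 -292.125  120.   ] drawer eye [ 526.368 -246.72   150.   ]
```

Call:
arm_command:
  series:
    - {"x": 0.1, "y": 0, "z": 0, "rx": 0, "ry": 0, "rz": 0, "fingers": 0}
    - {"x": 0.1, "y": 0, "z": 0, "rx": 0, "ry": 0, "rz": 0, "fingers": 0}
    - {"x": 0.1, "y": 0, "z": 0, "rx": 0, "ry": 0, "rz": 0, "fingers": 0}
    - {"x": 0.1, "y": 0, "z": 0, "rx": 0, "ry": 0, "rz": 0, "fingers": 0}
    - {"x": 0.1, "y": 0, "z": 0, "rx": 0, "ry": 0, "rz": 0, "fingers": 0}
    - {"x": 0.1, "y": 0, "z": 0, "rx": 0, "ry": 0, "rz": 0, "fingers": 0}
    - {"x": 0.05, "y": 0, "z": 0, "rx": 0, "ry": 0, "rz": 0, "fingers": 0}
    - {"x": 0.05, "y": 0, "z": 0, "rx": 0, "ry": 0, "rz": 0, "fingers": 0}

```text
time: 3.4
tcp_pos: [546.2, -243.5, 84.4]
tool_rot: [-3.141, -0.071, 0.001]
force: [-3.0, 0.8, 0.1]
width: 0.005
finger_force: 1.5
```

Call:
arm_command:
  series:
    - {"x": 0.06, "y": 0, "z": 0, "rx": 0, "ry": 0, "rz": 0, "fingers": 0}
    - {"x": 0.06, "y": 0, "z": 0, "rx": 0, "ry": 0, "rz": 0, "fingers": 0}
    - {"x": 0.06, "y": 0, "z": 0, "rx": 0, "ry": 0, "rz": 0, "fingers": 0}
    - {"x": 0.06, "y": 0, "z": 0, "rx": 0, "ry": 0, "rz": 0, "fingers": 0}
    - {"x": 0.06, "y": 0, "z": 0, "rx": 0, "ry": 0, "rz": 0, "fingers": 0}
    - {"x": 0.06, "y": 0, "z": 0, "rx": 0, "ry": 0, "rz": 0, "fingers": 0}
    - {"x": 0.06, "y": 0, "z": 0, "rx": 0, "ry": 0, "rz": 0, "fingers": 0}
    - {"x": 0.06, "y": 0, "z": 0, "rx": 0, "ry": 0, "rz": 0, "fingers": 0}

```text
time: 4.2
tcp_pos: [555.0, -243.2, 84.0]
tool_rot: [-3.14, -0.07, 0.011]
force: [-30.6, 2.3, 23.7]
width: 0.007
finger_force: 15.4
```

Call:
arm_command:
  series:
    - {"x": -0.4, "y": 0, "z": 0, "rx": 0, "ry": 0, "rz": 0, "fingers": 0}
    - {"x": -0.8, "y": 0, "z": 0, "rx": 0, "ry": 0, "rz": 0, "fingers": 0}
    - {"x": -1, "y": 0, "z": 0, "rx": 0, "ry": 0, "rz": 0, "fingers": 0}
    - {"x": -0.5, "y": 0, "z": -1, "rx": 0, "ry": 0, "rz": 0, "fingers": 40}
    - {"x": 0, "y": -1, "z": -1, "rx": 0, "ry": 0, "rz": -8.5, "fingers": 40}
    - {"x": 0, "y": -1, "z": -1, "rx": 0, "ry": 0, "rz": -8.5, "fingers": 40}
    - {"x": 0, "y": -1, "z": -1, "rx": 0, "ry": 0, "rz": -8.5, "fingers": 40}
    - {"x": 0, "y": -1, "z": 0, "rx": 0, "ry": 0, "rz": -8.5, "fingers": 40}

```text
time: 5.0
tcp_pos: [466.1, -150.1, 187.4]
tool_rot: [2.976, 0.996, 0.006]
force: [1.3, 0.8, -0.6]
width: 0.392
finger_force: 0.0
```

```bash
python3 - <<'E'
from h import *
plan(450,60,180)
a=ctrl.read_camera('top');s=ctrl.read_camera('side')
cv2.imwrite('pics/h2.png',np.hstack([cv2.resize(a[95:235,315:445],(400,430),interpolation=cv2.INTER_CUBIC),cv2.resize(s[100:208,200:300],(400,430),interpolation=cv2.INTER_CUBIC)]))
E
```

```text
t 5.00 pos [ 466.13  -150.125  187.401] head 36.99 tilt [0.003 0.004] w 36.8 q [ 0.471  0.227 -0.253  1.978  0.07   0.94  -0.742]
units x 4.542 y -7.101 z 0.296 rz 0.00
```

View pics/h2.png

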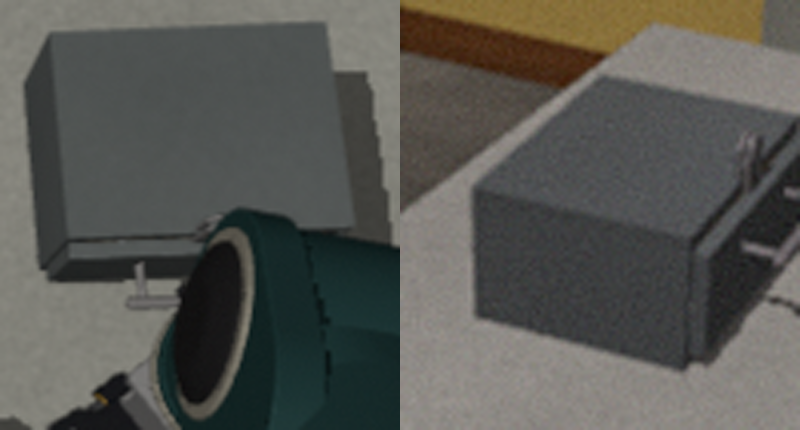

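The drawer front now sits flush, with an even thin seam in both views, and the 30 N reaction at 555 mm matches the hard stop. On to the lock.

Call:
arm_command:
  series:
    - {"x": 0.66, "y": -0.75, "z": 0, "rx": 0, "ry": 0, "rz": -8.5, "fingers": 60}
    - {"x": 0.77, "y": -0.64, "z": 0, "rx": 0, "ry": 0, "rz": -8.5, "fingers": 60}
    - {"x": 0.85, "y": -0.53, "z": 0, "rx": 0, "ry": 0, "rz": -8.5, "fingers": 60}
    - {"x": 0.92, "y": -0.39, "z": 0, "rx": 0, "ry": 0, "rz": -8.5, "fingers": 60}
    - {"x": 0.97, "y": -0.26, "z": 0, "rx": 0, "ry": 0, "rz": -8.5, "fingers": 60}
    - {"x": 0.99, "y": -0.1, "z": 0, "rx": 0, "ry": 0, "rz": -8.5, "fingers": 60}
    - {"x": 1, "y": 0.03, "z": 0, "rx": 0, "ry": 0, "rz": -8.5, "fingers": 60}
    - {"x": 0.98, "y": 0.19, "z": 0, "rx": 0, "ry": 0, "rz": -8.5, "fingers": 60}

```text
time: 5.9
tcp_pos: [481.5, 49.1, 184.3]
tool_rot: [-1.916, -2.489, -0.0]
force: [-0.2, -0.3, 0.0]
width: 0.638
finger_force: 0.0
```

```bash
python3 - <<'E'
from h import *
plan(470,142,160,124)
plan(470,100,160,113)
E
```

```text
t 5.90 pos [481.529  49.053 184.327] head 104.83 tilt [0. 0.] w 60.0 q [ 0.314  0.252 -0.546  1.982  0.16   0.948 -0.053]
units x 3.340 y 1.697 z 0.973 rz -19.17
t 5.90 pos [481.529  49.053 184.327] head 104.83 tilt [0. 0.] w 60.0 q [ 0.314  0.252 -0.546  1.982  0.16   0.948 -0.053]
units x 2.056 y 0.372 z 0.973 rz -8.17
```

Call:
arm_command:
  series:
    - {"x": 0, "y": 0, "z": 0, "rx": 0, "ry": 0, "rz": -6.4, "fingers": 60}
    - {"x": 0, "y": 0, "z": 0, "rx": 0, "ry": 0, "rz": -6.4, "fingers": 60}
    - {"x": 0, "y": 0, "z": 0, "rx": 0, "ry": 0, "rz": -6.4, "fingers": 60}
    - {"x": 0.5, "y": 0.4, "z": 0, "rx": 0, "ry": 0, "rz": 0, "fingers": 60}
    - {"x": 0.5, "y": 0.4, "z": 0, "rx": 0, "ry": 0, "rz": 0, "fingers": 60}
    - {"x": 0.5, "y": 0.4, "z": 0, "rx": 0, "ry": 0, "rz": 0, "fingers": 60}
    - {"x": 0.5, "y": 0.4, "z": 0, "rx": 0, "ry": 0, "rz": 0, "fingers": 60}
    - {"x": 0, "y": 0, "z": 0, "rx": 0, "ry": 0, "rz": 0, "fingers": 60}

```text
time: 6.7
tcp_pos: [486.8, 113.8, 184.3]
tool_rot: [-1.479, -2.771, -0.001]
force: [-0.1, 0.1, -0.0]
width: 0.637
finger_force: 0.0
```

```bash
python3 - <<'E'
from h import *
plan(470,142,160,124)
a=ctrl.read_camera('wrist')
cv2.imwrite('pics/w3.png',a)
for n,X in [('dial',(470,142,52)),('bow',(548,168,30)),('tip',None)]:
    if X: print(n,proj(X,'wrist',ctrl.get_obs()))
E
```

```text
t 6.70 pos [486.85  113.757 184.314] head 123.84 tilt [0.001 0.001] w 59.9 q [ 0.246  0.296 -0.625  1.944  0.208  0.965  0.112]
units x 1.313 y 0.073 z 0.973 rz -0.16
dial [261.647 155.717]
bow [336.562 173.124]
```

View pics/w3.png

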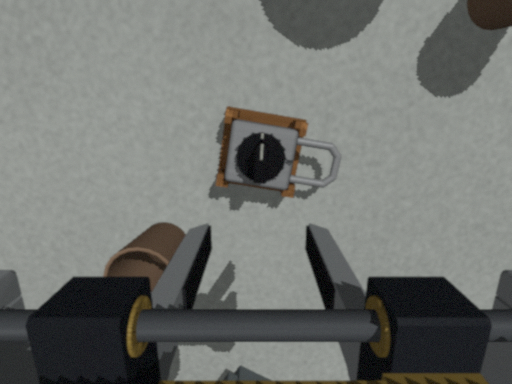

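The wrist view shows the dial centre at (261,157), the white pointer pointing up to (263,135), and case corners near (232,121), (299,128), (293,189) and (225,184). The bow's cross bar is near (336,165).

```bash
python3 - <<'E'
from h import *
o=ctrl.get_obs()
a=cv2.imread('pics/w3.png')
cv2.imwrite('pics/w3c.png',cv2.resize(a[100:205,205:355],(800,560),interpolation=cv2.INTER_CUBIC))
r=lambda u,v,z:ray(u,v,z,'wrist',o)
C=[r(*p,44) for p in [(232,121),(299,128),(293,189),(225,184)]];print(np.array(C),np.mean(C,0))
h=lambda a,b:np.degrees(np.arctan2((b-a)[1],(b-a)[0]))
print('yaw',h(C[0],C[1]),h(C[3],C[2]),h(C[1],C[0])-90 , h(C[2],C[1])-90,h(C[3],C[0])-90)
print('dial',r(261,157,52),'bow',r(336,166,30),'ptr',h(r(261,158,74),r(263,135,74)))
E
```

```text
[[428.375 152.925  44.   ]
 [485.712 183.428  44.   ]
 [516.483 130.555  44.   ]
 [455.972  96.336  44.   ]] [471.636 140.811  44.   ]
yaw 28.01315296631631 29.48762384968489 -241.9868470336837 30.198597239639767 25.997801617886324
dial [470.177 140.62   52.   ] bow [542.827 173.694  30.   ] ptr 119.04457344140151
```

View pics/w3c.png

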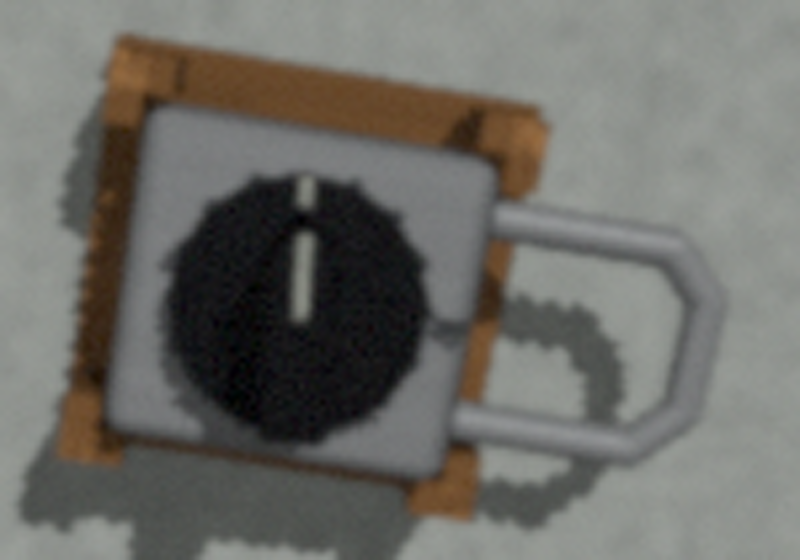

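The crop shows the disc centre at crop (299,307), the pointer line from (298,320) through (302,235) to (306,180), the shackle legs (495,218)-(670,245) and (460,420)-(625,447), and the bow centre at about (703,345).

```bash
python3 - <<'E'
from h import *
o=ctrl.get_obs()
r=lambda a,b,z:ray(205+a/5.333-.5,100+b/5.333-.5,z,'wrist',o)
h=lambda a,b:np.degrees(np.arctan2((b-a)[1],(b-a)[0]))
C=[r(*p,44) for p in [(147,100),(498,157),(443,480),(107,432)]]
print(np.mean(C,0),[np.linalg.norm(C[i]-C[i-1]) for i in range(4)],'edges',h(C[0],C[1]),h(C[3],C[2]),h(C[2],C[1])-90,h(C[3],C[0])-90)
print('legs',h(r(495,218,30),r(670,245,30)),h(r(460,420,30),r(625,447,30)))
d=r(299,307,52);b=r(703,345,30);print('dial',d,'bow',b,'d->b',h(d,b),np.linalg.norm((b-d)[:2]),'ptr disc',h(d,r(306,180,52)),'bar',h(r(298,320,74),r(302,235,74)),'bar mid',r(298,320,74))
plan(d[0],d[1],64.5,120)
E
```

```text
[469.557 140.86   44.   ] [np.float64(61.948134804895155), np.float64(64.22910152576023), np.float64(61.27084021721074), np.float64(64.806408112758)] edges 24.839306995141605 25.44593843626752 25.98703069105852 25.44382680897496
legs 25.192237362044843 24.355529395140547
dial [469.865 140.334  52.   ] bow [541.927 175.397  30.   ] d->b 25.94600622704921 80.13989426819944 ptr disc 120.82397567959627 bar 121.27842545007039 bar mid [468.843 141.232  74.   ]
t 6.75 pos [486.804 112.539 184.219] head 123.80 tilt [0.001 0.   ] w 60.2 q [ 0.247  0.295 -0.624  1.945  0.208  0.965  0.114]
units x 1.302 y -0.031 z 4.789 rz 3.80
```

Call:
arm_command:
  series:
    - {"x": 0.66, "y": 0, "z": 0.3, "rx": 0, "ry": 0, "rz": 2.8, "fingers": 40}
    - {"x": 0.66, "y": 0, "z": 0.7, "rx": 0, "ry": 0, "rz": 0, "fingers": 40}
    - {"x": 0, "y": 0, "z": 0.9, "rx": 0, "ry": 0, "rz": 0, "fingers": 40}
    - {"x": 0, "y": 0, "z": 0.9, "rx": 0, "ry": 0, "rz": 0, "fingers": 40}
    - {"x": 0, "y": 0, "z": 0.8, "rx": 0, "ry": 0, "rz": 0, "fingers": 40}
    - {"x": 0, "y": 0, "z": 0.5, "rx": 0, "ry": 0, "rz": 0, "fingers": 40}
    - {"x": 0, "y": 0, "z": 0.25, "rx": 0, "ry": 0, "rz": 0, "fingers": 40}
    - {"x": 0, "y": 0, "z": 0, "rx": 0, "ry": 0, "rz": 0, "fingers": 40}

```text
time: 7.55
tcp_pos: [468.9, 139.7, 75.4]
tool_rot: [-1.547, -2.733, 0.001]
force: [0.0, 0.7, 0.3]
width: 0.427
finger_force: 0.0
```

```bash
python3 - <<'E'
from h import *
plan(469.7,140.7,74.5,121)
E
```

```text
t 7.55 pos [468.886 139.742  75.387] head 120.98 tilt [ 0.    -0.001] w 40.2 q [ 0.117  0.447 -0.561  2.05   0.349  0.738 -0.121]
units x 0.016 y 0.048 z 0.035 rz -0.02
```

Call:
arm_command:
  series:
    - {"x": 0, "y": 0.04, "z": 0, "rx": 0, "ry": 0, "rz": 0, "fingers": 20}
    - {"x": 0, "y": 0, "z": 0, "rx": 0, "ry": 0, "rz": 0, "fingers": 16}
    - {"x": 0, "y": 0, "z": 0, "rx": 0, "ry": 0, "rz": 0, "fingers": 10}
    - {"x": 0, "y": 0, "z": 0, "rx": 0, "ry": 0, "rz": 0, "fingers": 5}
    - {"x": 0, "y": 0, "z": 0, "rx": 0, "ry": 0, "rz": 0, "fingers": 5}
    - {"x": 0, "y": 0, "z": 0, "rx": 0, "ry": 0, "rz": 0, "fingers": 5}
    - {"x": 0, "y": 0, "z": 0, "rx": 0, "ry": 0, "rz": 0, "fingers": 5}
    - {"x": 0, "y": 0, "z": 0, "rx": 0, "ry": 0, "rz": 0, "fingers": 5}

```text
time: 8.35
tcp_pos: [470.1, 140.7, 76.1]
tool_rot: [1.546, 2.734, 0.001]
force: [0.1, -0.4, 4.7]
width: 0.127
finger_force: 30.0
```

```bash
python3 - <<'E'
from h import *
plan(469.7,140.7,74.5,121);o=ctrl.get_obs();print(o['force'],o['moment'],o['finger_force'])
E
```

```text
t 8.35 pos [470.138 140.731  76.074] head 121.01 tilt [-0.     0.001] w 12.0 q [ 0.116  0.448 -0.562  2.047  0.349  0.739 -0.122]
units x 0.008 y -0.016 z 0.063 rz 0.01
[ 0.105 -0.383  4.676] [-0.06  -0.12  -0.087] 30.000327229499817
```

Call:
arm_command:
  series:
    - {"x": 0, "y": 0, "z": 0, "rx": 0, "ry": 0, "rz": 8, "fingers": 5}
    - {"x": 0, "y": 0, "z": 0, "rx": 0, "ry": 0, "rz": 8, "fingers": 5}
    - {"x": 0, "y": 0, "z": 0, "rx": 0, "ry": 0, "rz": 8, "fingers": 5}
    - {"x": 0, "y": 0, "z": 0, "rx": 0, "ry": 0, "rz": 8, "fingers": 5}
    - {"x": 0, "y": 0, "z": 0, "rx": 0, "ry": 0, "rz": 8, "fingers": 5}
    - {"x": 0, "y": 0, "z": 0, "rx": 0, "ry": 0, "rz": 8, "fingers": 5}
    - {"x": 0, "y": 0, "z": 0, "rx": 0, "ry": 0, "rz": 8, "fingers": 5}
    - {"x": 0, "y": 0, "z": 0, "rx": 0, "ry": 0, "rz": 8, "fingers": 5}

```text
time: 9.15
tcp_pos: [469.6, 140.9, 76.1]
tool_rot: [-2.765, -1.492, 0.0]
force: [-4.6, 0.8, 10.3]
width: 0.128
finger_force: 30.0
```

Call:
arm_command:
  series:
    - {"x": 0, "y": 0, "z": 0, "rx": 0, "ry": 0, "rz": 8, "fingers": 5}
    - {"x": 0, "y": 0, "z": 0, "rx": 0, "ry": 0, "rz": 8, "fingers": 5}
    - {"x": 0, "y": 0, "z": 0, "rx": 0, "ry": 0, "rz": 8, "fingers": 5}
    - {"x": 0, "y": 0, "z": 0, "rx": 0, "ry": 0, "rz": 7.8, "fingers": 5}
    - {"x": 0, "y": 0, "z": 0, "rx": 0, "ry": 0, "rz": 0, "fingers": 5}
    - {"x": 0, "y": 0, "z": 0, "rx": 0, "ry": 0, "rz": 0, "fingers": 5}
    - {"x": 0, "y": 0, "z": 0, "rx": 0, "ry": 0, "rz": 0, "fingers": 5}
    - {"x": 0, "y": 0, "z": 0, "rx": 0, "ry": 0, "rz": 0, "fingers": 5}

```text
time: 9.95
tcp_pos: [469.5, 141.2, 76.1]
tool_rot: [-3.065, -0.686, 0.0]
force: [-4.7, 2.3, 10.0]
width: 0.122
finger_force: 30.0
```

```bash
python3 - <<'E'
from h import *
plan(469.7,140.7,74.5,25.2);o=ctrl.get_obs();print(o['force'],o['moment'],o['finger_force'])
E
```

```text
t 9.95 pos [469.507 141.184  76.053] head 25.24 tilt [-0.    -0.001] w 11.5 q [-0.203  0.396 -0.18   2.058  0.107  0.697 -1.581]
units x -0.001 y 0.021 z 0.062 rz 0.04
[-4.709  2.281  9.965] [ 0.575  1.075 -0.06 ] 30.004656314849854
```

Call:
arm_command:
  series:
    - {"x": 0, "y": 0, "z": 0, "rx": 0, "ry": 0, "rz": 0, "fingers": 40}
    - {"x": 0, "y": 0, "z": 0, "rx": 0, "ry": 0, "rz": 0, "fingers": 40}
    - {"x": 0, "y": 0, "z": 0, "rx": 0, "ry": 0, "rz": 0, "fingers": 40}
    - {"x": 0, "y": 0, "z": -0.5, "rx": 0, "ry": 0, "rz": 0, "fingers": 40}
    - {"x": 0, "y": 0, "z": -1, "rx": 0, "ry": 0, "rz": 0, "fingers": 40}
    - {"x": -0.5, "y": 0, "z": -1, "rx": 0, "ry": 0, "rz": 0, "fingers": 40}
    - {"x": -1, "y": 0, "z": -1, "rx": 0, "ry": 0, "rz": 0, "fingers": 40}
    - {"x": 0, "y": 0, "z": 0, "rx": 0, "ry": 0, "rz": 0, "fingers": 40}

```text
time: 10.75
tcp_pos: [435.4, 124.1, 166.5]
tool_rot: [3.066, 0.685, 0.006]
force: [0.2, -0.1, -1.4]
width: 0.426
finger_force: 0.0
```

```bash
python3 - <<'E'
from h import *
o=ctrl.get_obs();u,v=proj((487,148,50),'wrist',o).astype(int);print(u,v)
a=ctrl.read_camera('wrist')
u0,v0=max(u-75,0),max(v-56,0);print(u0,v0)
cv2.imwrite('pics/w4c.png',cv2.resize(a[v0:v0+112,u0:u0+150],(800,597),interpolation=cv2.INTER_CUBIC))
c=np.array([469.7,140.7]);e=np.array([np.cos(np.radians(25.2)),np.sin(np.radians(25.2))])
b=c+79*e;plan(b[0],b[1],60,115.2)
E
```

```text
257 133
182 77
t 10.80 pos [436.1   124.452 165.208] head 25.19 tilt [0.003 0.001] w 40.1 q [-0.164  0.191 -0.201  2.08   0.05   0.872 -1.525]
units x 0.016 y 4.653 z 4.208 rz -90.01
```

View pics/w4c.png

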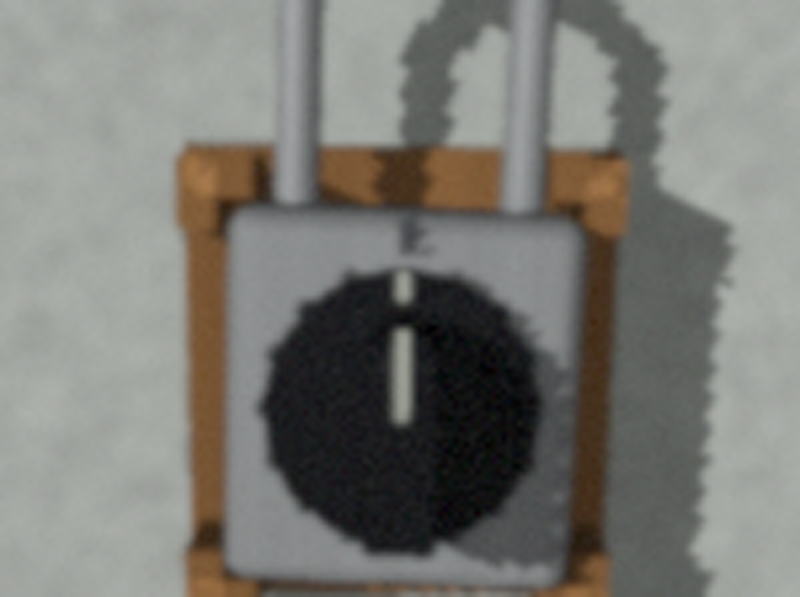

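The pointer line is dead on the index mark at crop (405,235), and the lock axis is square with the tool. Next is the bow.

Call:
arm_command:
  series:
    - {"x": 0.9, "y": 0, "z": 0, "rx": 0, "ry": 0, "rz": 0, "fingers": 40}
    - {"x": 0.95, "y": 0, "z": 0, "rx": 0, "ry": 0, "rz": 0, "fingers": 40}
    - {"x": 0.95, "y": 0, "z": 0, "rx": 0, "ry": 0, "rz": 0, "fingers": 40}
    - {"x": 0.95, "y": 0, "z": 0, "rx": 0, "ry": 0, "rz": 0, "fingers": 40}
    - {"x": 0.9, "y": 0, "z": 0, "rx": 0, "ry": 0, "rz": 0, "fingers": 40}
    - {"x": 0, "y": 0, "z": 0, "rx": 0, "ry": 0, "rz": -8.2, "fingers": 40}
    - {"x": 0, "y": 0, "z": 0, "rx": 0, "ry": 0, "rz": -8.2, "fingers": 40}
    - {"x": 0, "y": 0, "z": 0, "rx": 0, "ry": 0, "rz": -8.2, "fingers": 40}

```text
time: 11.6
tcp_pos: [541.2, 174.5, 162.4]
tool_rot: [-2.845, -1.332, 0.002]
force: [-0.1, 0.7, 0.8]
width: 0.422
finger_force: 0.0
```

Call:
arm_command:
  series:
    - {"x": 0, "y": 0, "z": 0.5, "rx": 0, "ry": 0, "rz": -8.2, "fingers": 40}
    - {"x": 0, "y": 0, "z": 0.5, "rx": 0, "ry": 0, "rz": -8.2, "fingers": 40}
    - {"x": 0, "y": 0, "z": 0.5, "rx": 0, "ry": 0, "rz": -8.2, "fingers": 40}
    - {"x": 0, "y": 0, "z": 0.5, "rx": 0, "ry": 0, "rz": -8.2, "fingers": 40}
    - {"x": 0, "y": 0, "z": 0.5, "rx": 0, "ry": 0, "rz": -8.2, "fingers": 40}
    - {"x": 0, "y": 0, "z": 0.3, "rx": 0, "ry": 0, "rz": -8.2, "fingers": 40}
    - {"x": 0, "y": 0, "z": 0.2, "rx": 0, "ry": 0, "rz": -8.2, "fingers": 40}
    - {"x": 0, "y": 0, "z": 0, "rx": 0, "ry": 0, "rz": -8, "fingers": 40}

```text
time: 12.4
tcp_pos: [540.8, 174.3, 86.8]
tool_rot: [-1.674, -2.656, 0.002]
force: [-0.0, -0.6, -0.7]
width: 0.424
finger_force: 0.0
```

```bash
python3 - <<'E'
from h import *
plan(541.2,174.3,32,115.2)
E
```

```text
t 12.40 pos [540.794 174.289  86.808] head 115.55 tilt [ 0.001 -0.002] w 39.8 q [ 0.023  0.537 -0.498  1.853  0.334  0.838 -0.196]
units x -0.007 y 0.015 z 2.192 rz 0.35
```

Call:
arm_command:
  series:
    - {"x": 0, "y": 0, "z": 0.6, "rx": 0, "ry": 0, "rz": 0.3, "fingers": 40}
    - {"x": 0, "y": 0, "z": 0.6, "rx": 0, "ry": 0, "rz": 0, "fingers": 40}
    - {"x": 0, "y": 0, "z": 0.5, "rx": 0, "ry": 0, "rz": 0, "fingers": 40}
    - {"x": 0, "y": 0, "z": 0.3, "rx": 0, "ry": 0, "rz": 0, "fingers": 40}
    - {"x": 0, "y": 0, "z": 0.2, "rx": 0, "ry": 0, "rz": 0, "fingers": 40}
    - {"x": 0, "y": 0, "z": 0, "rx": 0, "ry": 0, "rz": 0, "fingers": 20}
    - {"x": 0, "y": 0, "z": 0, "rx": 0, "ry": 0, "rz": 0, "fingers": 12}
    - {"x": 0, "y": 0, "z": 0, "rx": 0, "ry": 0, "rz": 0, "fingers": 12}

```text
time: 13.2
tcp_pos: [541.3, 174.3, 33.7]
tool_rot: [1.69, 2.648, 0.001]
force: [0.6, -0.0, 0.4]
width: 0.206
finger_force: 0.0
```

Call:
arm_command:
  series:
    - {"x": 0, "y": 0, "z": 0, "rx": 0, "ry": 0, "rz": 0, "fingers": 9}
    - {"x": 0, "y": 0, "z": 0, "rx": 0, "ry": 0, "rz": 0, "fingers": 6}
    - {"x": 0, "y": 0, "z": 0, "rx": 0, "ry": 0, "rz": 0, "fingers": 3}
    - {"x": 0, "y": 0, "z": 0, "rx": 0, "ry": 0, "rz": 0, "fingers": 3}
    - {"x": 0, "y": 0, "z": 0, "rx": 0, "ry": 0, "rz": 0, "fingers": 3}
    - {"x": 0, "y": 0, "z": 0, "rx": 0, "ry": 0, "rz": 0, "fingers": 3}
    - {"x": 0, "y": 0, "z": 0, "rx": 0, "ry": 0, "rz": 0, "fingers": 3}
    - {"x": 0, "y": 0, "z": 0, "rx": 0, "ry": 0, "rz": 0, "fingers": 3}

```text
time: 14.0
tcp_pos: [541.6, 174.7, 33.6]
tool_rot: [1.689, 2.648, 0.002]
force: [4.4, 3.4, 0.7]
width: 0.076
finger_force: 29.8
```

```bash
python3 - <<'E'
from h import *
plan(541.2+25*.905,174.3+25*.426,32,115.2)
E
```

```text
t 14.00 pos [541.648 174.746  33.61 ] head 114.92 tilt [0.    0.002] w 7.1 q [-0.011  0.614 -0.456  1.874  0.386  0.739 -0.249]
units x -0.008 y 0.976 z 0.064 rz -0.28
```

Call:
arm_command:
  series:
    - {"x": 0, "y": 0.13, "z": 0, "rx": 0, "ry": 0, "rz": 0, "fingers": 3}
    - {"x": 0, "y": 0.13, "z": 0, "rx": 0, "ry": 0, "rz": 0, "fingers": 3}
    - {"x": 0, "y": 0.13, "z": 0, "rx": 0, "ry": 0, "rz": 0, "fingers": 3}
    - {"x": 0, "y": 0.13, "z": 0, "rx": 0, "ry": 0, "rz": 0, "fingers": 3}
    - {"x": 0, "y": 0.13, "z": 0, "rx": 0, "ry": 0, "rz": 0, "fingers": 3}
    - {"x": 0, "y": 0.13, "z": 0, "rx": 0, "ry": 0, "rz": 0, "fingers": 3}
    - {"x": 0, "y": 0.13, "z": 0, "rx": 0, "ry": 0, "rz": 0, "fingers": 3}
    - {"x": 0, "y": 0.05, "z": 0, "rx": 0, "ry": 0, "rz": 0, "fingers": 3}

```text
time: 14.8
tcp_pos: [563.1, 184.4, 33.2]
tool_rot: [-1.69, -2.648, -0.0]
force: [-2.7, -0.3, -0.1]
width: 0.074
finger_force: 29.6
```

```bash
python3 - <<'E'
from h import *
plan(541.2+25*.905,174.3+25*.426,32,115.2)
E
```

```text
t 14.80 pos [563.119 184.395  33.165] head 114.91 tilt [0. 0.] w 6.9 q [-0.025  0.647 -0.452  1.813  0.388  0.77  -0.246]
units x 0.008 y 0.035 z 0.047 rz -0.29
```

Call:
arm_command:
  series:
    - {"x": 0, "y": 0.05, "z": 0, "rx": 0, "ry": 0, "rz": 0, "fingers": 3}
    - {"x": 0, "y": 0.05, "z": 0, "rx": 0, "ry": 0, "rz": 0, "fingers": 3}
    - {"x": 0, "y": 0.05, "z": 0, "rx": 0, "ry": 0, "rz": 0, "fingers": 3}
    - {"x": 0, "y": 0.05, "z": 0, "rx": 0, "ry": 0, "rz": 0, "fingers": 3}
    - {"x": 0, "y": 0, "z": 0, "rx": 0, "ry": 0, "rz": 0, "fingers": 3}
    - {"x": 0, "y": 0, "z": 0, "rx": 0, "ry": 0, "rz": 0, "fingers": 3}
    - {"x": 0, "y": 0, "z": 0, "rx": 0, "ry": 0, "rz": 0, "fingers": 3}
    - {"x": 0, "y": 0, "z": 0, "rx": 0, "ry": 0, "rz": 0, "fingers": 3}

```text
time: 15.6
tcp_pos: [566.6, 186.3, 32.9]
tool_rot: [-1.689, -2.648, 0.002]
force: [-6.9, -2.0, 0.8]
width: 0.073
finger_force: 29.8
```

Call:
arm_command:
  series:
    - {"x": 0, "y": 0.05, "z": 0, "rx": 0, "ry": 0, "rz": 0, "fingers": 3}
    - {"x": 0, "y": 0.05, "z": 0, "rx": 0, "ry": 0, "rz": 0, "fingers": 3}
    - {"x": 0, "y": 0.05, "z": 0, "rx": 0, "ry": 0, "rz": 0, "fingers": 3}
    - {"x": 0, "y": 0, "z": 0, "rx": 0, "ry": 0, "rz": 0, "fingers": 3}
    - {"x": 0, "y": 0, "z": 0, "rx": 0, "ry": 0, "rz": 0, "fingers": 3}
    - {"x": 0, "y": 0, "z": 0, "rx": 0, "ry": 0, "rz": 0, "fingers": 3}
    - {"x": 0, "y": 0, "z": 0, "rx": 0, "ry": 0, "rz": 0, "fingers": 3}
    - {"x": 0, "y": 0, "z": 0, "rx": 0, "ry": 0, "rz": 0, "fingers": 3}

```text
time: 16.4
tcp_pos: [567.0, 186.6, 31.6]
tool_rot: [-1.687, -2.645, 0.011]
force: [-21.7, -7.6, 1.9]
width: 0.078
finger_force: 29.6
```

Call:
arm_command:
  series:
    - {"x": 0, "y": -0.1, "z": 0, "rx": 0, "ry": 0, "rz": 0, "fingers": 3}
    - {"x": 0, "y": 0, "z": 0, "rx": 0, "ry": 0, "rz": 0, "fingers": 30}
    - {"x": 0, "y": 0, "z": 0, "rx": 0, "ry": 0, "rz": 0, "fingers": 30}
    - {"x": 0, "y": 0, "z": 0, "rx": 0, "ry": 0, "rz": 0, "fingers": 30}
    - {"x": 0, "y": 0, "z": -0.6, "rx": 0, "ry": 0, "rz": 0, "fingers": 30}
    - {"x": 0, "y": 0, "z": -1, "rx": 0, "ry": 0, "rz": 0, "fingers": 30}
    - {"x": 0, "y": 0, "z": -1, "rx": 0, "ry": 0, "rz": 0, "fingers": 30}
    - {"x": 0, "y": 0, "z": -1, "rx": 0, "ry": 0, "rz": 0, "fingers": 50}

```text
time: 17.2
tcp_pos: [568.7, 187.2, 125.4]
tool_rot: [1.689, 2.648, 0.001]
force: [0.4, 0.1, 0.7]
width: 0.37
finger_force: 0.0
```

Call:
arm_command:
  series:
    - {"x": 0, "y": -0.85, "z": -0.3, "rx": 0, "ry": 0, "rz": 0, "fingers": 80}
    - {"x": 0, "y": -0.85, "z": 0, "rx": 0, "ry": 0, "rz": 0, "fingers": 80}
    - {"x": 0, "y": -0.85, "z": 0, "rx": 0, "ry": 0, "rz": 0, "fingers": 80}
    - {"x": 0, "y": -0.85, "z": 0, "rx": 0, "ry": 0, "rz": 0, "fingers": 80}
    - {"x": 0, "y": -0.85, "z": 0, "rx": 0, "ry": 0, "rz": 0, "fingers": 80}
    - {"x": 0, "y": 0, "z": 0, "rx": 0, "ry": 0, "rz": 8.2, "fingers": 80}
    - {"x": 0, "y": 0, "z": 0, "rx": 0, "ry": 0, "rz": 8.2, "fingers": 80}
    - {"x": 0, "y": 0, "z": 0, "rx": 0, "ry": 0, "rz": 8.2, "fingers": 80}

```text
time: 18.0
tcp_pos: [472.5, 142.3, 132.0]
tool_rot: [2.221, 2.22, 0.002]
force: [-0.0, 0.5, -0.3]
width: 0.853
finger_force: 0.0
```

Call:
arm_command:
  series:
    - {"x": 0, "y": 0, "z": 0, "rx": 0, "ry": 0, "rz": 8.2, "fingers": 80}
    - {"x": 0, "y": 0, "z": 0, "rx": 0, "ry": 0, "rz": 8.2, "fingers": 80}
    - {"x": 0, "y": 0, "z": 0, "rx": 0, "ry": 0, "rz": 8.2, "fingers": 80}
    - {"x": 0, "y": 0, "z": 0, "rx": 0, "ry": 0, "rz": 8.2, "fingers": 80}
    - {"x": 0, "y": 0, "z": 0, "rx": 0, "ry": 0, "rz": 8.2, "fingers": 80}
    - {"x": 0, "y": 0, "z": 0, "rx": 0, "ry": 0, "rz": 8.2, "fingers": 80}
    - {"x": 0, "y": 0, "z": 0, "rx": 0, "ry": 0, "rz": 8, "fingers": 80}
    - {"x": 0, "y": 0, "z": 0, "rx": 0, "ry": 0, "rz": 7.5, "fingers": 80}

```text
time: 18.8
tcp_pos: [472.4, 142.5, 131.9]
tool_rot: [-3.065, -0.688, -0.002]
force: [-0.9, -0.3, -0.4]
width: 0.852
finger_force: 0.0
```

```bash
python3 - <<'E'
from h import *
plan(470.4,141.2,31,25.2)
a=ctrl.read_camera('wrist');s=ctrl.read_camera('side')
cv2.imwrite('pics/w5.png',np.hstack([cv2.resize(a,(440,330)),cv2.resize(s[205:280,235:315],(352,330),interpolation=cv2.INTER_CUBIC)]))
E
```

```text
t 18.80 pos [472.435 142.539 131.883] head 25.31 tilt [ 0.001 -0.   ] w 80.1 q [-0.144  0.313 -0.246  2.015  0.102  0.824 -1.577]
units x -0.096 y 0.014 z 4.035 rz 0.11
```

View pics/w5.png

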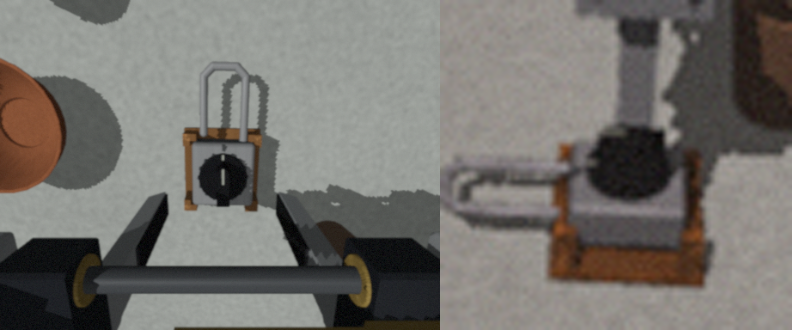

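The shackle is visibly extended, with its bow at about (223,66), and the pointer is still at the index. I'll grip the case across its width.

Call:
arm_command:
  series:
    - {"x": -0.09, "y": 0, "z": 0.8, "rx": 0, "ry": 0, "rz": 0, "fingers": 80}
    - {"x": 0, "y": 0, "z": 0.8, "rx": 0, "ry": 0, "rz": 0, "fingers": 80}
    - {"x": 0, "y": 0, "z": 0.8, "rx": 0, "ry": 0, "rz": 0, "fingers": 80}
    - {"x": 0, "y": 0, "z": 0.7, "rx": 0, "ry": 0, "rz": 0, "fingers": 80}
    - {"x": 0, "y": 0, "z": 0.5, "rx": 0, "ry": 0, "rz": 0, "fingers": 80}
    - {"x": 0, "y": 0, "z": 0.3, "rx": 0, "ry": 0, "rz": 0, "fingers": 80}
    - {"x": 0, "y": 0, "z": 0.13, "rx": 0, "ry": 0, "rz": 0, "fingers": 80}
    - {"x": 0, "y": 0, "z": 0, "rx": 0, "ry": 0, "rz": 0, "fingers": 80}

```text
time: 19.7
tcp_pos: [470.2, 141.3, 30.1]
tool_rot: [-3.063, -0.698, -0.0]
force: [0.5, 0.6, -0.4]
width: 0.845
finger_force: 0.0
```

Call:
arm_command:
  series:
    - {"x": 0, "y": 0, "z": 0, "rx": 0, "ry": 0, "rz": 0, "fingers": 70}
    - {"x": 0, "y": 0, "z": 0, "rx": 0, "ry": 0, "rz": 0, "fingers": 64}
    - {"x": 0, "y": 0, "z": 0, "rx": 0, "ry": 0, "rz": 0, "fingers": 60}
    - {"x": 0, "y": 0, "z": 0, "rx": 0, "ry": 0, "rz": 0, "fingers": 55}
    - {"x": 0, "y": 0, "z": 0, "rx": 0, "ry": 0, "rz": 0, "fingers": 50}
    - {"x": 0, "y": 0, "z": 0, "rx": 0, "ry": 0, "rz": 0, "fingers": 50}
    - {"x": 0, "y": 0, "z": 0, "rx": 0, "ry": 0, "rz": 0, "fingers": 50}
    - {"x": 0, "y": 0, "z": 0, "rx": 0, "ry": 0, "rz": 0, "fingers": 50}

```text
time: 20.5
tcp_pos: [470.4, 141.2, 30.4]
tool_rot: [3.063, 0.697, 0.001]
force: [-0.4, -1.3, 7.2]
width: 0.659
finger_force: 29.9
```

```bash
python3 - <<'E'
from h import *
plan(470.4,141.2,31,25.2)
E
```

```text
t 20.50 pos [470.385 141.233  30.407] head 25.62 tilt [0.001 0.   ] w 61.9 q [-0.179  0.482 -0.21   2.073  0.172  0.602 -1.631]
units x -0.000 y 0.001 z -0.024 rz 0.42
```

Call:
arm_command:
  series:
    - {"x": 0, "y": 0, "z": -0.2, "rx": 0, "ry": 0, "rz": 0, "fingers": 50}
    - {"x": 0, "y": 0, "z": -0.4, "rx": 0, "ry": 0, "rz": 0, "fingers": 50}
    - {"x": 0, "y": 0, "z": -0.7, "rx": 0, "ry": 0, "rz": 0, "fingers": 50}
    - {"x": 0, "y": 0, "z": -0.9, "rx": 0, "ry": 0, "rz": 0, "fingers": 50}
    - {"x": 0, "y": 0, "z": -1, "rx": 0, "ry": 0, "rz": 0, "fingers": 50}
    - {"x": 0, "y": 0, "z": -1, "rx": 0, "ry": 0, "rz": 0, "fingers": 50}
    - {"x": 0, "y": 0, "z": -1, "rx": 0, "ry": 0, "rz": 0, "fingers": 50}
    - {"x": 0, "y": 0, "z": -0.8, "rx": 0, "ry": 0, "rz": 0, "fingers": 50}

```text
time: 21.3
tcp_pos: [469.9, 141.2, 182.0]
tool_rot: [-3.063, -0.697, -0.001]
force: [0.5, 0.6, -4.0]
width: 0.658
finger_force: 29.9
```

Call:
arm_command:
  series:
    - {"x": 0, "y": 0, "z": -0.8, "rx": 0, "ry": 0, "rz": 4, "fingers": 50}
    - {"x": 0, "y": 0, "z": -0.8, "rx": 0, "ry": 0, "rz": 5, "fingers": 50}
    - {"x": 0, "y": 0, "z": -0.8, "rx": 0, "ry": 0, "rz": 5, "fingers": 50}
    - {"x": 0, "y": 0, "z": -0.6, "rx": 0, "ry": 0, "rz": 5, "fingers": 50}
    - {"x": 0, "y": 0.3, "z": -0.1, "rx": 0, "ry": 0, "rz": 4, "fingers": 50}
    - {"x": 0, "y": 0.6, "z": 0, "rx": 0, "ry": 0, "rz": 0, "fingers": 50}
    - {"x": 0, "y": 0.9, "z": 0, "rx": 0, "ry": 0, "rz": 0, "fingers": 50}
    - {"x": 0, "y": 0.9, "z": 0, "rx": 0, "ry": 0, "rz": 0, "fingers": 50}

```text
time: 22.1
tcp_pos: [473.1, 73.2, 258.0]
tool_rot: [-3.141, -0.073, 0.0]
force: [-0.1, 0.3, -3.7]
width: 0.66
finger_force: 29.9
```

```bash
python3 - <<'E'
from h import *
plan(500,-240,255,2.6); print(ctrl.get_obs()['force'])
E
```

```text
t 22.10 pos [473.136  73.235 258.029] head 2.67 tilt [-0. -0.] w 62.0 q [-0.069  0.125 -0.162  1.921  0.022  1.098 -1.764]
units x 0.505 y 12.565 z 0.121 rz 0.07
[-0.089  0.32  -3.67 ]
```

Call:
arm_command:
  series:
    - {"x": 0.1, "y": 0.95, "z": 0, "rx": 0, "ry": 0, "rz": 0, "fingers": 50}
    - {"x": 0.1, "y": 0.95, "z": 0, "rx": 0, "ry": 0, "rz": 0, "fingers": 50}
    - {"x": 0.1, "y": 0.95, "z": 0, "rx": 0, "ry": 0, "rz": 0, "fingers": 50}
    - {"x": 0.1, "y": 0.95, "z": 0, "rx": 0, "ry": 0, "rz": 0, "fingers": 50}
    - {"x": 0.1, "y": 0.95, "z": 0, "rx": 0, "ry": 0, "rz": 0, "fingers": 50}
    - {"x": 0, "y": 0.95, "z": 0, "rx": 0, "ry": 0, "rz": 0, "fingers": 50}
    - {"x": 0, "y": 0.95, "z": 0, "rx": 0, "ry": 0, "rz": 0, "fingers": 50}
    - {"x": 0, "y": 0.95, "z": 0, "rx": 0, "ry": 0, "rz": 0, "fingers": 50}

```text
time: 22.9
tcp_pos: [494.4, -116.2, 258.0]
tool_rot: [-3.14, -0.072, 0.0]
force: [0.5, 0.2, -4.2]
width: 0.656
finger_force: 29.9
```

Call:
arm_command:
  series:
    - {"x": 0, "y": 0.95, "z": 0, "rx": 0, "ry": 0, "rz": 0, "fingers": 50}
    - {"x": 0, "y": 0.9, "z": 0, "rx": 0, "ry": 0, "rz": 0, "fingers": 50}
    - {"x": 0, "y": 0.6, "z": 0, "rx": 0, "ry": 0, "rz": 0, "fingers": 50}
    - {"x": 0, "y": 0.3, "z": 0, "rx": 0, "ry": 0, "rz": 0, "fingers": 50}
    - {"x": 0, "y": 0, "z": 0, "rx": 0, "ry": 0, "rz": 0, "fingers": 50}
    - {"x": 0, "y": 0, "z": 0, "rx": 0, "ry": 0, "rz": 0, "fingers": 50}
    - {"x": 0, "y": 0, "z": 0, "rx": 0, "ry": 0, "rz": 0, "fingers": 50}
    - {"x": 0, "y": 0, "z": 0, "rx": 0, "ry": 0, "rz": 0, "fingers": 50}

```text
time: 23.7
tcp_pos: [498.1, -183.3, 257.5]
tool_rot: [-3.14, -0.074, 0.0]
force: [0.5, -0.7, -2.8]
width: 0.656
finger_force: 29.9
```

```bash
python3 - <<'E'
from h import *
plan(624,-240,234.4,2.6)
o=ctrl.get_obs();w=ctrl.read_camera('wrist')
print(proj((624,-240,155),'wrist',o),proj((608,-241,155),'wrist',o))
cv2.imwrite('pics/w6.png',cv2.resize(w,(800,600),interpolation=cv2.INTER_CUBIC))
E
```

```text
t 23.70 pos [ 498.082 -183.304  257.484] head 2.68 tilt [-0. -0.] w 61.7 q [ 0.258  0.217  0.043  1.811 -0.011  1.114 -1.22 ]
units x 4.929 y 2.494 z 0.923 rz 0.08
[335.684  49.537] [334.601  71.263]
```

View pics/w6.png

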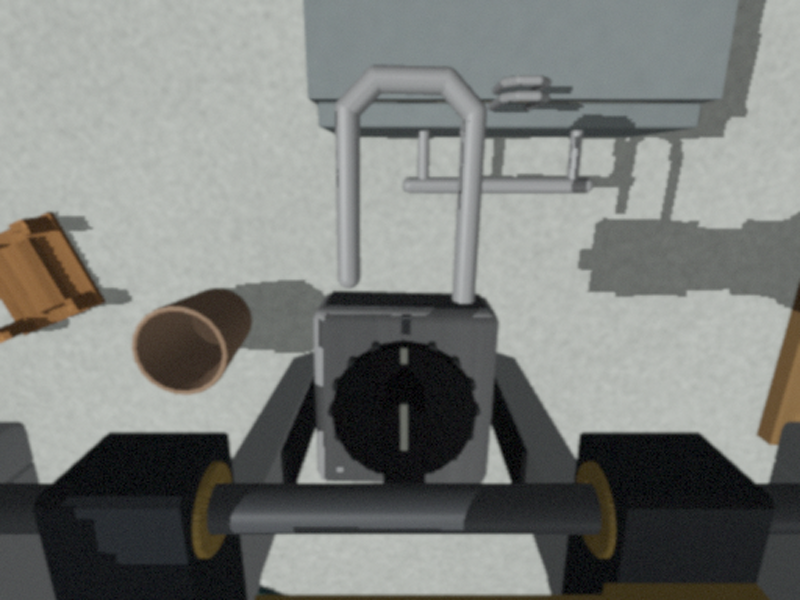

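The view shows the drawer flush, the shackle fully out with its left leg free of the case, and the lock level in the grip. The eye tops are at (523,82) for the chest and (521,96) for the drawer.

```bash
python3 - <<'E'
from h import *
o=ctrl.get_obs()
r=lambda a,b,z:ray((a+.5)*.64-.5,(b+.5)*.64-.5,z,'wrist',o)
e=r(523,82,153);print('eye',e,'drawer eye',r(521,96,153),'handle',r(404,185,82),r(592,185,82))
print('chest front top', r(308,97,120),r(722,98,120))
print('lock centre (dial face)',r(404,411,257.5-14.4+36), 'corners',[r(*p,257.5+13.6) for p in [(316,312),(497,312),(488,478),(321,478)]])
plan(e[0]-3,e[1],234.4,2.6)
E
```

```text
eye [ 622.279 -240.036  153.   ] drawer eye [ 615.638 -239.771  153.   ] handle [ 566.034 -181.943   82.   ] [ 572.099 -310.679   82.   ]
chest front top [ 614.1   -123.932  120.   ] [ 624.899 -363.72   120.   ]
lock centre (dial face) [ 501.592 -184.636  279.1  ] corners [array([ 531.246, -154.908,  271.1  ]), array([ 533.971, -213.076,  271.1  ]), array([ 472.072, -216.094,  271.1  ]), array([ 469.306, -156.506,  271.1  ])]
t 23.75 pos [ 498.073 -183.515  257.485] head 2.67 tilt [-0. -0.] w 61.8 q [ 0.258  0.217  0.043  1.811 -0.011  1.114 -1.219]
units x 4.741 y 2.478 z 0.923 rz 0.07
```

Call:
arm_command:
  series:
    - {"x": 0.4, "y": 0.2, "z": 0, "rx": 0, "ry": 0, "rz": 0, "fingers": 50}
    - {"x": 0.7, "y": 0.35, "z": 0, "rx": 0, "ry": 0, "rz": 0, "fingers": 50}
    - {"x": 0.8, "y": 0.4, "z": 0, "rx": 0, "ry": 0, "rz": 0, "fingers": 50}
    - {"x": 0.8, "y": 0.45, "z": 0.1, "rx": 0, "ry": 0, "rz": 0, "fingers": 50}
    - {"x": 0.8, "y": 0.45, "z": 0.2, "rx": 0, "ry": 0, "rz": 0, "fingers": 50}
    - {"x": 0.7, "y": 0.35, "z": 0.3, "rx": 0, "ry": 0, "rz": 0, "fingers": 50}
    - {"x": 0.4, "y": 0.2, "z": 0.2, "rx": 0, "ry": 0, "rz": 0, "fingers": 50}
    - {"x": 0.15, "y": 0.08, "z": 0.12, "rx": 0, "ry": 0, "rz": 0, "fingers": 50}

```text
time: 24.55
tcp_pos: [620.1, -240.8, 233.3]
tool_rot: [-3.14, -0.072, 0.002]
force: [0.3, -0.3, -3.7]
width: 0.656
finger_force: 29.9
```

```bash
python3 - <<'E'
from h import *
plan(619.5,-240,234.4,2.6)
E
```

```text
t 24.55 pos [ 620.053 -240.821  233.309] head 2.62 tilt [-0.001 -0.   ] w 61.6 q [ 0.285  0.483  0.056  1.495 -0.028  1.165 -1.18 ]
units x -0.021 y -0.034 z -0.044 rz 0.02
```

Settle with a small trim and check from the side.

Call:
arm_command:
  series:
    - {"x": 0, "y": -0.03, "z": -0.04, "rx": 0, "ry": 0, "rz": 0, "fingers": 50}
    - {"x": 0, "y": 0, "z": 0, "rx": 0, "ry": 0, "rz": 0, "fingers": 50}
    - {"x": 0, "y": 0, "z": 0, "rx": 0, "ry": 0, "rz": 0, "fingers": 50}
    - {"x": 0, "y": 0, "z": 0, "rx": 0, "ry": 0, "rz": 0, "fingers": 50}
    - {"x": 0, "y": 0, "z": 0, "rx": 0, "ry": 0, "rz": 0, "fingers": 50}
    - {"x": 0, "y": 0, "z": 0, "rx": 0, "ry": 0, "rz": 0, "fingers": 50}
    - {"x": 0, "y": 0, "z": 0, "rx": 0, "ry": 0, "rz": 0, "fingers": 50}
    - {"x": 0, "y": 0, "z": 0, "rx": 0, "ry": 0, "rz": 0, "fingers": 50}

```text
time: 25.35
tcp_pos: [619.4, -239.9, 235.4]
tool_rot: [-3.141, -0.072, 0.0]
force: [0.9, -0.4, -3.7]
width: 0.66
finger_force: 29.9
```

```bash
python3 - <<'E'
from h import *
plan(619.5,-240,234.4,2.6)
s=ctrl.read_camera('side')
cv2.imwrite('pics/s7.png',cv2.resize(s[60:210,200:400],(800,600),interpolation=cv2.INTER_CUBIC))
f=lambda X:(proj(X,'side')-[200,60])*4
print('underside centre',f((620,-240,220)),'eye',f((622,-240,140)))
E
```

```text
t 25.35 pos [ 619.4   -239.89   235.429] head 2.61 tilt [-0. -0.] w 62.1 q [ 0.284  0.479  0.056  1.496 -0.028  1.167 -1.181]
units x 0.004 y 0.005 z 0.041 rz 0.01
underside centre [351.259 212.063] eye [342.463 306.467]
```

View pics/s7.png

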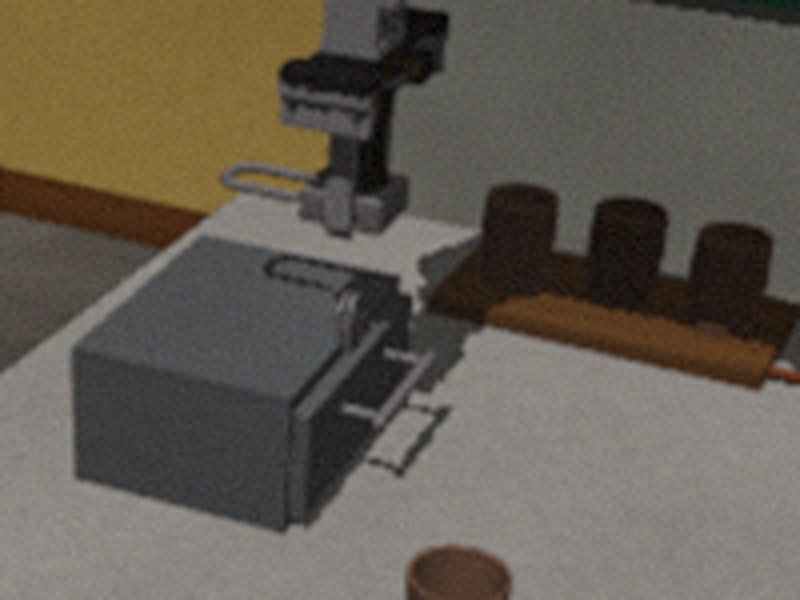

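The lock hangs level and open above the eyes at (347,320), with its underside centre near (352,213) as predicted. The drawer is home.

```bash
python3 -c "
from workcell import ctrl
print(ctrl.finish_job())"
```

```text
the job is handed in; nothing more can be done
None
```

Job handed in: the drawer is home, the dial is at the index mark, and the shackle is fully out. I finished at about 25 s, holding the open lock level above the eyes with its underside about 8 cm above the eye's opening; the hand-in gave no verdict.

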